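Level the curing box and keep the spirit level pressed down

ROBOT

A 6-joint arm with a two-finger parallel gripper is mounted at the origin on the work surface. World frame = base frame: x ahead of the robot, y to its left, z up, the work surface at z = 0. Lengths are in mm, angles in rad, forces in N, time in s.
With the tool pointing down it reaches from about 350 to 925 mm from the base axis. Payload 6.4 kg.
Tool frame: the origin (TCP) lies at the very end of the fingers, on their centre line; the grasp point (between the pads) lies 19 mm behind it (ctrl.hold_point_z is the distance from the TCP to the grasp point, in mm); z points along the fingers, y is the line along which they close (so a half turn about z gives the same grasp; the last joint's range is limited). The gripper opens to 94 mm and grips with 3 to 60 N. Pads are 16 mm wide; open, the fingers measure 119 mm over their backs; the gripper's body (75 mm by 177 mm) begins 78 mm behind the grasp point.
Start: joints at [-1.504, 0.245, 1.558, -0, 1.339, -0.174], TCP at [155.016, -631.256, 205.455] pointing down, gripper open.
Joint ranges: [-3.13, 3.13], [-1.02, 2.26], [0.13, 2.54], [-0.95, 4.09], [0.21, 2.88], [-2.74, 2.74]. Speed limits (rad/s): [2.57, 2.57, 3.14, 3.14, 3.14, 3.14].

INTERFACE

Orientations are given as a unit quaternion [w, x, y, z].
In Python, from bench import readout, read_camera, camera_params, workorder, models, ctrl gives the robot as it stands.
- The arm moves only by the tool drive_tool, never from a script. Its argument "increments" is a list of rows, each a list of 3 entries, a list of its own where there are three numbers: the shift along the world's x, y, z each as a share of 0.05 m, from -1 to 1, then the turn, a rotation vector about the world's x, y, z each as a share of 90 degrees, from -1 to 1, then the closure, from 0 (fully open) to 1 (shut). In form: [[[x, y, z], [rx, ry, rz], gripper], ...]. A call has exactly 8 rows; each row shifts and turns the commanded pose from where the row before left it; what a row does not reach is not made up. A row lasts 1/8 s, in which the tool goes at most 62.5 mm and 10.7 degrees, less where a joint would pass 70% of its speed; a pose out of reach is approached as far as the arm can. A call with a number of a shift or a turn outside -1 to 1 is refused whole. A call with a gripper value outside its range is refused whole. The fingers move at their own pace and stop on an object; "grip_force" is the grip in N (left out, the last holds). Time passes only in rows, so rows that do not move let the fingers close, or fill a call up. It gives the time, the measured TCP pose, the force, the opening and the grip force at its end, in the units of the state.
- readout.get_state(): the state, without advancing time (a new reading comes with each control period).
- read_camera(name): name is "scene" or "top" or "wrist"; returns the picture (480x640x3 uint8, red, green, blue); there is no depth.
- camera_params(name): a dict with "vfov" (degrees; the focal length in pixels is half the picture's height over the tangent of half this angle, whatever the lens; pixels are square), "cx", "cy" (the principal point, pixels), "dist_coeffs" ([k1, k2, p1, p2, k3] as OpenCV has them; the pictures are not rectified), "camera_from_world" (4x4, takes a point from world to camera coordinates); the wrist camera has in their place "hand_eye" (4x4, takes a point from camera to tool coordinates, whose origin is the TCP and whose axes are the flange's). Camera axes: x right, y up, looking along -z (the intrinsics and any distortion apply to the point x, -y, -z); pixel columns grow to the right and rows downward; lengths in mm; the calibration is good to about 2 mm. A picture is of the moment at which its call begins: read the wrist's pose just before it. camera_params takes no time and is no camera call.
- workorder.sign_off(): hands the job in; it is judged then, once.
Trained networks look in the newest picture that a camera, given by its name, has taken for a name from the list of things; names that differ only in an ending like _2 or _b are one class to them, and where a whole thing is asked for, a point or a joint stands for the part that bears it (a point fixed in the world has none). Each returns a list of dicts, best first, with "conf" (0 to 1); they miss things now and then, are a little off and sometimes report something else, mostly with a low value. They report only what shows in the picture. A call takes as long as a camera call.
- models.look_for(query, camera): "uv" ([column, row] in pixels, amid what is visible of it).
- models.place_of(query, camera): "uv" ([column, row] in pixels: a listed point, or the origin of a listed thing).
The state is a dict: "time_s": time; "joints": joint angles; "qd": joint speeds; "joint_efforts": joint torques, N m; "position": TCP position; "tcp_rot": TCP orientation; "contact_force": force on the tool from outside, world axes, zero at the start; "wrist_torque": the same for the moment, N m; "grip_width": finger opening in mm; "finger_force": force on a finger pad.
Only numpy, scipy, OpenCV 4.12 (cv2) and the standard library are available. Lean on these libraries where they do the work, as an engineer would, in place of code of your own. Each camera call takes 0.05 s, during which the arm holds its last target. There are 200 camera calls.

TASK

Close the lid of the curing box, then lay the spirit level on the middle of the lid, base down, running across the box towards the turning foot, and let go of it. Then turn the foot at the side of the box until the bubble stands between the two lines, and last press down firmly on top of the level against the lid and finish while holding it pressed, bubble still centred. Leave the roll of tape and the jar where they stand, and never bear down hard.

Things in the scene. Friction and masses are not known exactly. Their poses are not given: they have to be found in the camera images.
- unit: a grey bench-top curing box, 200 mm front to back (x), 260 mm wide (y), lid top about 120 mm above the table. This frame does not tilt: origin on the table under the middle of the box, x points from the front of the box to its back (where the lid is hinged), y from the box towards the side with the turning foot, z up. The box stands on two plain feet under its -y side (rocking line at y = -110 mm, z = 20 mm) and on one turning foot at x = -30, y = +190 mm; it does not slide
- lid (a joint): opening angle of the lid, rad: 0 is shut, 1.5 wide open, growing as the front edge rises. The stiff hinge lets the lid stay wherever it is left; about 4 N at the front edge moves it
- lid_hinge (a point): middle of the lid's hinge line (which runs along the box's y), at the back edge of the lid's underside, about 110 mm above the table
- lid_edge (a point): middle of the front edge of the lid's upper face, 200 mm from the hinge. The lid is a flat aluminium plate 208 x 266 mm, 10 mm thick; a black tab 110 mm wide, 6 mm thick, stands 23 mm out beyond the front edge
- lid_top (a point): centre of the lid's upper face, 100 mm from the hinge line; moves with the lid, z is the outward normal of the face, y is along the hinge towards the turning foot
- foot (a joint): angle of the turning foot, rad, 0 to 2.6, growing clockwise seen from above. Each rad clockwise raises the foot's side of the box, tilting it by 0.035 rad (the knob itself rises about 10 mm per rad). At the start that side is too low and the foot has to be turned about 0.7 to 1.4 rad clockwise to level the box (how far differs, the table is not quite true); turning too far makes that side too high. Takes about 0.15 N m and stays where it is left
- foot_grip (a point): grip point of the turning foot, on its axis, beside the box on a bracket 60 mm out from the +y wall: a black upright bar grip 48 mm long, 14 mm thick, 30 mm high on a 44 mm disc. The point is 12 mm below the bar's top, about 110 mm above the table. x is along the bar, and turns with it
- level_mid (a point): centre of the spirit level, half-way up: a plain aluminium bar 200 mm long (x), 24 mm wide (y), 44 mm high (z), about 0.18 kg, with black ends, standing on its base at the start. The vial lies in a 76 mm gap in the middle of its top, with a white bubble 14 mm long and two dark lines at 11 mm either side of the centre; the tops of the two end parts, each 62 mm long, are flat at full height
- bubble (a joint): how far the bubble's middle is from the middle of the vial, m, positive along the level's x. It floats to the higher end, about 0.35 m per rad of tilt, at most 0.026, and takes about a second to settle
- bubble_mid (a point): the middle of the bubble, 42 mm above the base of the level
- tape: cardboard roll of tape lying flat, 90 mm across, 25 mm high; a bystander, origin under it
- jar: closed jar, 60 mm across, 70 mm high; a bystander, origin under it

How it is judged:
By the outcome, as a careful person would: the job done as asked, in the order asked, and still so for the second after the job is handed in, while the arm keeps its last pose, push and grip.
It also fails if it takes over 72 s, if anything falls off the work surface, if the arm or the gripper's body presses on something with over 40 N, if the wrist force passes 120 N, or if a joint passes its speed limit or range.

## Working session

There is one attempt and no reset: what is moved stays moved. The work goes in short steps, Python scripts to look and compute and a tool call to move; the robot and the scene stay as the last step left them, time stands still between calls to the robot, and variables do not carry over. Pictures are saved under pics/ and viewed, at most 13 in all, crops included, and the job is handed in when it is done.

Besides the shell and the picture viewer there is one more tool, called after "Request:" as a command line: name --argument value ..., lists and objects as JSON in quotes. drive_tool: Moves the arm, as the interface text tells. Shift numbers are shares of 0.05 m and turn numbers shares of 90 degrees, none past 1 either way. Its arguments: {"type":"object","properties":{"increments":{"type":"array","items":{"type":"array"}},"grip_force":{"type":"number"}},"required":["increments"]}

```bash
mkdir -p pics; ls
cat > h.py <<'E'
import numpy as np, cv2
from bench import readout, read_camera, camera_params, workorder, models, ctrl
from scipy.spatial.transform import Rotation as R
def K(p):
    f=240/np.tan(np.radians(p['vfov'])/2); return np.array([[f,0,p['cx']],[0,f,p['cy']],[0,0,1.]])
def cam(name):
    p=camera_params(name)
    if 'camera_from_world' in p: T=np.array(p['camera_from_world'])
    else:
        s=readout.get_state(); W=np.eye(4); q=s['tcp_rot']
        W[:3,:3]=R.from_quat([q[1],q[2],q[3],q[0]]).as_matrix(); W[:3,3]=s['position']
        T=np.linalg.inv(W@np.array(p['hand_eye']))
    return p,T
def ray(name,uv,pt=None):
    p,T=pt or cam(name); d=np.array(p['dist_coeffs'],float)
    n=cv2.undistortPoints(np.array([[uv]],float),K(p),d)[0,0]
    v=T[:3,:3].T@np.array([n[0],-n[1],-1]); o=-T[:3,:3].T@T[:3,3]
    return o,v/np.linalg.norm(v)
def atz(name,uv,z,pt=None):
    o,v=ray(name,uv,pt); return o+v*(z-o[2])/v[2]
def proj(name,P,pt=None):
    p,T=pt or cam(name); c=(T[:3,:3]@np.atleast_2d(P).T).T+T[:3,3]
    c=c*[1,-1,-1]; return cv2.projectPoints(c,np.zeros(3),np.zeros(3),K(p),np.array(p['dist_coeffs'],float))[0][:,0]
def tri(obs):
    A=np.zeros((3,3));b=np.zeros(3)
    for n,uv in obs:
        o,v=ray(n,uv);M=np.eye(3)-np.outer(v,v);A+=M;b+=M@o
    x=np.linalg.solve(A,b); return x
def save(name,f):
    im=read_camera(name); cv2.imwrite('pics/'+f,im[:,:,::-1]); return im
E
python3 - <<'E'
from h import *
s=readout.get_state();print({k:np.round(v,3) for k,v in s.items()},ctrl.hold_point_z)
a=save('scene','s0.png');b=save('top','t0.png');save('wrist','w0.png')
for q in ['lid_hinge','lid_edge','lid_top','foot_grip','level_mid','bubble_mid','tape','jar','unit']:
    for c in ['scene','top']:
        r=models.place_of(q,c); print(q,c,[(np.round(x['uv'],1).tolist(),round(x['conf'],2)) for x in r[:2]])
E
```

```text
pics
{'time_s': np.float64(0.0), 'joints': array([-1.504,  0.246,  1.559, -0.   ,  1.339, -0.174]), 'qd': array([ 0.   , -0.001, -0.001,  0.002, -0.001,  0.001]), 'joint_efforts': array([ 1.0000e-03, -4.1584e+01, -3.1460e+01,  6.9000e-02,  3.3000e-02,
       -0.0000e+00]), 'position': array([ 154.931, -630.657,  204.39 ]), 'tcp_rot': array([-0.001,  0.993,  0.12 ,  0.   ]), 'contact_force': array([-0.304,  0.456, -0.102]), 'wrist_torque': array([ 0.04 , -0.044,  0.009]), 'finger_force': np.float64(0.0), 'grip_width': np.float64(94.103)} 18.8
lid_hinge scene [([289.6, 269.4], 0.55)]
lid_hinge top [([361.1, 205.1], 0.94)]
lid_edge scene [([273.5, 161.4], 0.73)]
lid_edge top [([364.9, 218.8], 0.95)]
lid_top scene [([282.3, 218.5], 0.79)]
lid_top top [([363.0, 205.1], 0.85)]
foot_grip scene [([348.9, 206.4], 0.72)]
foot_grip top [([278.2, 255.5], 0.51)]
level_mid scene [([428.3, 190.6], 0.65)]
level_mid top [([184.3, 278.2], 0.75)]
bubble_mid scene []
bubble_mid top [([179.9, 279.0], 0.51)]
tape scene [([470.5, 275.9], 0.57)]
tape top [([208.9, 177.6], 0.63)]
jar scene [([142.6, 310.7], 0.79)]
jar top [([458.6, 261.8], 0.91)]
unit scene []
unit top [([357.5, 251.4], 0.56)]
```

Run:
```python
from h import *
pts={'lid_hinge':([289.6,269.4],[361.1,205.1]),'lid_edge':([273.5,161.4],[364.9,218.8]),'lid_top':([282.3,218.5],[363,205.1]),'foot_grip':([348.9,206.4],[278.2,255.5]),'level_mid':([428.3,190.6],[184.3,278.2]),'tape':([470.5,275.9],[208.9,177.6]),'jar':([142.6,310.7],[458.6,261.8])}
z={'lid_hinge':110,'foot_grip':110,'level_mid':22,'tape':0,'jar':0}
for k,(a,b) in pts.items():
    print(k,np.round(tri([('scene',a),('top',b)])), [np.round(atz(n,u,z[k])) for n,u in(('scene',a),('top',b))] if k in z else '')
for n in ['scene','top']:
    p,T=cam(n);print(n,np.round(-T[:3,:3].T@T[:3,3]),p['vfov'])
    
im=np.vstack([cv2.resize(cv2.imread(f'pics/{x}0.png')[a:a+300,:],(800,375))[:300] if 0 else cv2.imread(f'pics/{x}0.png')[a:a+290] for x,a in(('s',110),('t',90))]);cv2.imwrite('pics/c0.png',im)
```

```text
lid_hinge [ 648. -150.  103.] [array([ 656., -151.,  110.]), array([ 646., -151.,  110.])]
lid_edge [ 586. -143.  290.] 
lid_top [ 628. -148.  204.] 
foot_grip [526.  34.  95.] [array([542.,  23., 110.]), array([526.,  34., 110.])]
level_mid [469. 271.  23.] [array([468., 270.,  22.]), array([469., 271.,  22.])]
tape [724. 221.  -1.] [array([722., 210.,   0.]), array([728., 229.,   0.])]
jar [ 531. -410.   -6.] [array([ 537., -410.,    0.]), array([ 531., -409.,    0.])]
scene [1311. -392.  799.] 46.23598022627652
top [ 445.  -60. 1173.] 53.81280141475033
```

View pics/c0.png

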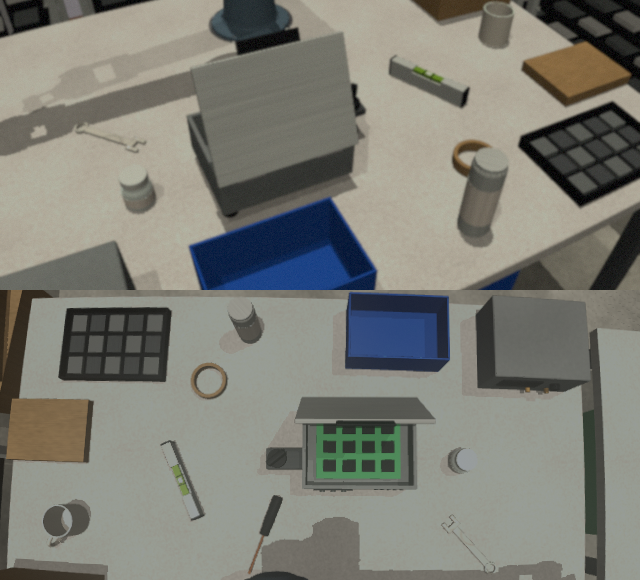

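The picture shows the box at the middle with its lid open about 1.25 rad. The foot is at about (278,255) in the top view, the level at (184,278), the jar at right and the tape at upper left. The box is nearly aligned with the world axes. I'll move over and behind the lid with the fingers closed.

Request:
drive_tool --increments '[[[0.8, 0.8, 0.4], [0, 0, -0.02], 1], [[0.8, 0.8, 0.4], [0, 0, -0.02], 1], [[0.8, 0.8, 0.4], [0, 0, -0.02], 1], [[0.8, 0.8, 0.4], [0, 0, -0.02], 1], [[0.8, 0.8, 0.4], [0, 0, -0.02], 1], [[0.8, 0.8, 0.4], [0, 0, -0.02], 1], [[0.8, 0.8, 0.4], [0, 0, -0.02], 1], [[0.8, 0.8, 0.4], [0, 0, -0.02], 1]]' --grip_force 20

```text
time_s: 2.05
position: [476.1, -309.7, 366.3]
tcp_rot: [0.0, 1.0, -0.006, 0.0]
contact_force: [0.8, -0.7, 0.0]
grip_width: 17.5
finger_force: 0.0
```

Run:
```python
from h import *
t=cv2.imread('pics/t0.png')
# level axis from top image ends (picked off picture) and box edges
for nm,a,b,z in [('level',(165+2,242),(197,317),44),('lidedge',(303,199),(435,223),300),('boxfront',(303,287),(416,289),100)]:
    A=atz('top',a,z);B=atz('top',b,z);print(nm,np.round(A),np.round(B),np.degrees(np.arctan2(*(A-B)[1::-1])))
```

```text
level [555. 313.  44.] [377. 229.  44.] 25.245825233248574
lidedge [619. -25. 300.] [ 581. -275.  300.] 81.28566327304816
boxfront [457. -24. 100.] [ 459. -281.  100.] 90.51402936944784
```

Request:
drive_tool --increments '[[[0.8, 0.8, 0.1], [0, 0, 0], 1], [[0.8, 0.8, 0.1], [0, 0, 0], 1], [[0.8, 0.8, 0.1], [0, 0, 0], 1], [[0.8, 0.8, 0.0], [0, 0, 0], 1], [[0.1, 0, -0.6], [0, 0, 0], 1], [[0, 0, -0.6], [0, 0, 0], 1], [[0, 0, -0.5], [0, 0, 0], 1], [[0, 0, 0], [0, 0, 0], 1]]'

```text
time_s: 3.05
position: [638.9, -150.7, 292.8]
tcp_rot: [-0.001, 1.0, -0.005, -0.002]
contact_force: [-0.1, 0.0, -0.4]
grip_width: 0.6
finger_force: 0.0
```

Request:
drive_tool --increments '[[[-0.64, 0, -0.16], [0, 0, 0], 1], [[-0.44, 0, -0.18], [0, 0, 0], 1], [[-0.42, 0, -0.18], [0, 0, 0], 1], [[-0.36, 0, -0.28], [0, 0, 0], 1], [[-0.36, 0, -0.28], [0, 0, 0], 1], [[-0.3, 0, -0.34], [0, 0, 0], 1], [[-0.28, 0, -0.36], [0, 0, 0], 1], [[-0.2, 0, -0.42], [0, 0, 0], 1]]'

```text
time_s: 4.05
position: [491.0, -152.3, 187.7]
tcp_rot: [0.001, 1.0, -0.005, 0.002]
contact_force: [0.8, -1.0, 0.5]
grip_width: 0.5
finger_force: 0.6
```

Request:
drive_tool --increments '[[[-0.2, 0, -0.42], [0, 0, 0], 1], [[-0.1, 0, -0.4], [0, 0, 0], 1], [[-0.04, 0, -0.2], [0, 0, 0], 1], [[0, 0, -0.12], [0, 0, 0], 1], [[0, 0, -0.04], [0, 0, 0], 1], [[0, 0, -0.04], [0, 0, 0], 1], [[0, 0, -0.04], [0, 0, 0], 1], [[0, 0, 0], [0, 0, 0], 1]]'

```text
time_s: 5.05
position: [473.2, -151.2, 122.5]
tcp_rot: [0.0, 1.0, -0.005, 0.0]
contact_force: [-0.4, -0.6, -0.0]
grip_width: 0.3
finger_force: 0.1
```

Run:
```python
from h import *
save('scene','s1.png');save('top','t1.png')
for q in ['lid_hinge','lid_edge','lid_top','foot_grip']:
    u=[models.place_of(q,c) for c in['scene','top']]
    print(q,[(np.round(x[0]['uv'],1),round(x[0]['conf'],2)) if x else None for x in u], np.round(tri([(c,x[0]['uv']) for c,x in zip(['scene','top'],u) if x])) if all(u) else '')
a=cv2.imread('pics/s1.png')[120:350,150:450];b=cv2.imread('pics/t1.png')[170:330,230:450]
cv2.imwrite('pics/c1.png',np.vstack([cv2.resize(a,(700,330)),cv2.resize(b,(700,260))]))
```

```text
lid_hinge [(array([290.6, 270. ]), 0.87), (array([182.1, 282.8]), 0.69)] [447. 110. -72.]
lid_edge [(array([252.1, 199.1]), 0.67), (array([360.3, 289.9]), 0.71)] [ 454. -149.  124.]
lid_top [(array([270.6, 232. ]), 0.92), (array([361.6, 242. ]), 0.59)] [ 561. -151.  122.]
foot_grip [(array([348.4, 202.5]), 0.63), (array([277.4, 257.5]), 0.59)] [521.  35. 101.]
```

View pics/c1.png

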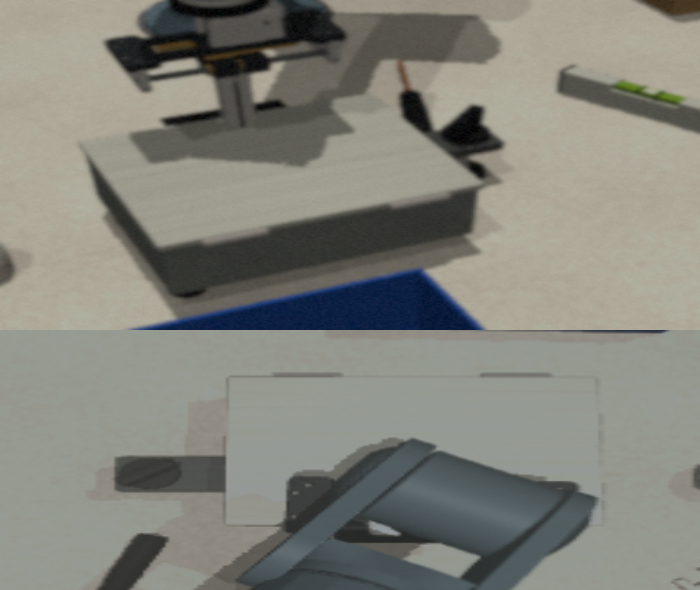

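The lid looks nearly shut: its front edge is at about (252,199) in the scene view. I'll push down gently until contact builds up.

Request:
drive_tool --increments '[[[0, 0, -0.04], [0, 0, 0], 1], [[0, 0, -0.04], [0, 0, 0], 1], [[0, 0, -0.04], [0, 0, 0], 1], [[0, 0, -0.02], [0, 0, 0], 1], [[0, 0, -0.02], [0, 0, 0], 1], [[0, 0, 0], [0, 0, 0], 1], [[0, 0, 0], [0, 0, 0], 1], [[0, 0, 0], [0, 0, 0], 1]]'

```text
time_s: 6.55
position: [473.0, -151.2, 116.4]
tcp_rot: [-0.0, 1.0, -0.005, -0.001]
contact_force: [-6.8, 4.1, 13.3]
grip_width: 0.5
finger_force: 7.1
```

Request:
drive_tool --increments '[[[0, 0, 0.8], [0, 0, 0], 1], [[0, 0.2, 1], [0, 0, 0], 0.4], [[0, 1, 0.1], [0, 0, 0.048], 0], [[0, 1, 0], [0, 0, 0.048], 0], [[0, 1, 0], [0, 0, 0.048], 0], [[0, 1, 0], [0, 0, 0.048], 0], [[0, 1, 0], [0, 0, 0.048], 0], [[0, 1, 0], [0, 0, 0.048], 0]]'

```text
time_s: 7.55
position: [472.7, 160.4, 209.3]
tcp_rot: [-0.0, 0.975, 0.22, 0.0]
contact_force: [-0.4, -0.9, 0.2]
grip_width: 67.1
finger_force: 0.0
```

Request:
drive_tool --increments '[[[0, 1, 0], [0, 0, 0], 0], [[0, 1, 0], [0, 0, 0], 0], [[0, 0, 0], [0, 0, 0], 0], [[0, 0, 0], [0, 0, 0], 0], [[0, 0, 0], [0, 0, 0], 0], [[0, 0, 0], [0, 0, 0], 0], [[0, 0, 0], [0, 0, 0], 0], [[0, 0, 0], [0, 0, 0], 0]]'

```text
time_s: 8.55
position: [473.1, 258.5, 209.5]
tcp_rot: [-0.0, 0.976, 0.219, 0.0]
contact_force: [-0.7, 0.3, -1.0]
grip_width: 94.2
finger_force: 0.0
```

Run:
```python
from h import *
s=readout.get_state();print(np.round(s['position'],1),np.round(s['tcp_rot'],4),s['grip_width'])
save('wrist','w2.png');save('top','t2.png')
for q,z in[('level_mid',22),('bubble_mid',42)]:
  for c in['wrist','top']: print(q,c,[(np.round(x['uv'],1),round(x['conf'],2),np.round(atz(c,x['uv'],z),1)) for x in models.place_of(q,c)[:2]])
for q in ['lid_edge','lid_hinge','lid_top','foot_grip']:
  for c in['scene','top']: print(q,c,[(np.round(x['uv'],1),round(x['conf'],2),np.round(atz(c,x['uv'],106 if 'hinge' in q else 116),1)) for x in models.place_of(q,c)[:2]])
```

```text
[473.1 258.5 209.5] [-0.      0.9757  0.2189  0.    ] 94.17407845268876
level_mid wrist [(array([296.7, 216.3]), 0.82, array([463.5, 274. ,  22. ]))]
level_mid top [(array([184.8, 278.3]), 0.62, array([469.1, 269.9,  22. ])), (array([360.2, 290. ]), 0.51, array([ 454. , -160.2,   22. ]))]
bubble_mid wrist [(array([294.7, 219.4]), 0.75, array([463.8, 275.2,  42. ]))]
bubble_mid top [(array([181.3, 278.6]), 0.61, array([467.6, 272.8,  42. ]))]
lid_edge scene [(array([252.1, 199.1]), 0.67, array([ 445.5, -144.6,  116. ]))]
lid_edge top [(array([358.7, 287.8]), 0.84, array([ 458.1, -148.6,  116. ]))]
lid_hinge scene [(array([290.6, 270. ]), 0.87, array([ 653.9, -148.1,  106. ]))]
lid_hinge top [(array([361. , 202.5]), 0.85, array([ 653.1, -150.9,  106. ])), (array([211.9, 179.7]), 0.69, array([697.7, 195.9, 106. ]))]
lid_top scene [(array([270.6, 232. ]), 0.92, array([ 555.2, -147. ,  116. ])), (array([427.4, 187.2]), 0.72, array([559.6, 195.1, 116. ]))]
lid_top top [(array([359.5, 242.6]), 0.76, array([ 559.4, -148.3,  116. ])), (array([360.9, 287.5]), 0.58, array([ 458.9, -153.5,  116. ]))]
foot_grip scene [(array([348.4, 202.5]), 0.63, array([536.9,  24.4, 116. ])), (array([142.3, 311.6]), 0.55, array([ 651.1, -408.2,  116. ]))]
foot_grip top []
```

View pics/w2.png

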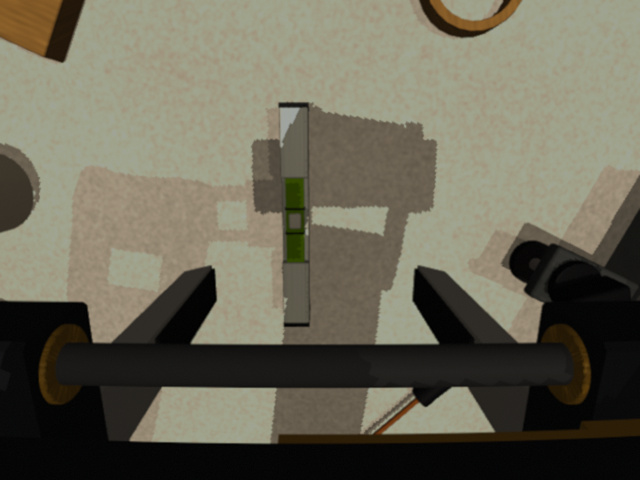

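The wrist view shows the level nearly upright in the picture, with ends at about (294,104) and (297,325) and the vial at (295,220). The tool is nearly aligned with it.

Run:
```python
from h import *
A=atz('wrist',(293.5,104),44);B=atz('wrist',(297,325),44);print(A,B,(A+B)/2,np.degrees(np.arctan2(*(A-B)[1::-1])),np.linalg.norm(A-B))
s=readout.get_state();q=s['tcp_rot'];print(2*np.degrees(np.arctan2(q[2],q[1])), atz('wrist',(295,220),42), s['joints'])
```

```text
[552.14279704 316.75765165  44.        ] [373.49690373 231.42130636  44.        ] [462.81985039 274.089479    44.        ] 25.533075504512237 197.9814310098794
25.318589811010746 [463.43767475 274.75459139  42.        ] [ 2.90159602e-01 -1.87895686e-02  1.83750543e+00  1.10618472e-05
  1.32291570e+00  1.41906046e+00]
```

Request:
drive_tool --increments '[[[-0.17, 0.3, -0.8], [0, 0, 0], 0], [[0, 0, -0.8], [0, 0, 0], 0.3], [[0, 0, -0.8], [0, 0, 0], 0.3], [[0, 0, -0.8], [0, 0, 0], 0.3], [[0, 0, -0.5], [0, 0, 0], 0.3], [[0, 0, -0.3], [0, 0, 0], 0.3], [[0, 0, 0], [0, 0, 0], 0.6], [[0, 0, 0], [0, 0, 0], 1]]' --grip_force 25

```text
time_s: 10.25
position: [465.6, 274.1, 10.7]
tcp_rot: [-0.0, 0.976, 0.219, 0.001]
contact_force: [0.4, 0.1, 0.1]
grip_width: 49.1
finger_force: 0.0
```

Request:
drive_tool --increments '[[[0, 0, 0], [0, 0, 0], 1], [[0, 0, 0], [0, 0, 0], 1], [[0, 0, 0], [0, 0, 0], 1], [[0, 0, 0], [0, 0, 0], 1], [[0, 0, 0.4], [0, 0, 0], 1], [[0, 0, 0.8], [0, 0, 0], 1], [[0, 0, 0.8], [0, 0, 0], 1], [[0, 0, 0.8], [0, 0, 0], 1]]'

```text
time_s: 11.25
position: [463.7, 273.5, 149.7]
tcp_rot: [0.0, 0.976, 0.219, -0.001]
contact_force: [0.4, -0.1, -2.2]
grip_width: 23.6
finger_force: 25.0
```

Request:
drive_tool --increments '[[[0.2, -0.6, 0.7], [0, 0, 0.0898], 1], [[0.23, -0.95, 0.4], [0, 0, 0.0898], 1], [[0.23, -0.98, 0], [0, 0, 0.0898], 1], [[0.23, -0.98, 0], [0, 0, 0.0898], 1], [[0.23, -0.98, 0], [0, 0, 0.0898], 1], [[0.23, -0.98, 0], [0, 0, 0.0898], 1], [[0.23, -0.98, 0], [0, 0, 0.0898], 1], [[0.23, -0.98, 0], [-0.02, 0, 0.0898], 1]]'

```text
time_s: 12.25
position: [554.6, -99.6, 203.4]
tcp_rot: [0.011, 0.706, 0.708, -0.011]
contact_force: [1.0, 0.0, -2.7]
grip_width: 23.9
finger_force: 25.0
```

Request:
drive_tool --increments '[[[0, -0.9, 0], [0, 0, 0], 1], [[0, -0.15, -0.3], [0, 0, 0], 1], [[0, 0, -0.5], [0, 0, 0], 1], [[0, 0, -0.4], [0, 0, 0], 1], [[0, 0, 0], [0, 0, 0], 1], [[0, 0, 0], [0, 0, 0], 1], [[0, 0, 0], [0, 0, 0], 1], [[0, 0, 0], [0, 0, 0], 1]]'

```text
time_s: 13.25
position: [555.5, -150.4, 145.3]
tcp_rot: [0.013, 0.707, 0.707, -0.01]
contact_force: [0.6, 0.3, -2.2]
grip_width: 24.0
finger_force: 25.0
```

Run:
```python
from h import *
s=readout.get_state();q=s['tcp_rot'];r=R.from_quat([q[1],q[2],q[3],q[0]]);print(np.round(s['position'],1),np.round(r.as_matrix(),3),np.round(s['joints'],2))
save('scene','s3.png');save('wrist','w3.png')
a=cv2.imread('pics/s3.png')[100:330,150:480];b=cv2.imread('pics/w3.png')
cv2.imwrite('pics/c3.png',np.hstack([cv2.resize(a,(430,300)),cv2.resize(b,(370,300))]))
```

```text
[ 555.5 -150.4  145.3] [[ 0.     1.     0.004]
 [ 0.999 -0.    -0.032]
 [-0.032  0.004 -0.999]] [-0.45  0.13  1.81 -0.03  1.19 -0.44]
```

View pics/c3.png

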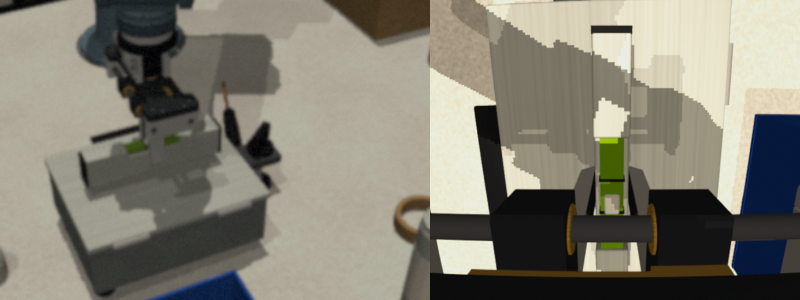

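The level hangs above the lid's middle, aligned with it. In the wrist view the bar is at column 611, midway between the lid edges at 490 and 733. Next I lower it.

Request:
drive_tool --increments '[[[0, 0, -0.16], [0, 0, 0], 1], [[0, 0, -0.1], [0, 0, 0], 1], [[0, 0, -0.04], [0, 0, 0], 1], [[0, 0, -0.02], [0, 0, 0], 1], [[0, 0, -0.02], [0, 0, 0], 1], [[0, 0, 0], [0, 0, 0], 1], [[0, 0, 0], [0, 0, 0], 1], [[0, 0, 0], [0, 0, 0], 1]]'

```text
time_s: 14.35
position: [555.1, -150.3, 127.6]
tcp_rot: [0.012, 0.707, 0.707, -0.01]
contact_force: [1.0, 0.2, -2.8]
grip_width: 23.8
finger_force: 25.0
```

Request:
drive_tool --increments '[[[0, 0, -0.02], [0, 0, 0], 1], [[0, 0, -0.02], [0, 0, 0], 1], [[0, 0, 0], [0, 0, 0], 1], [[0, 0, 0], [0, 0, 0], 1], [[0, 0, 0], [0, 0, 0], 1], [[0, 0, 0], [0, 0, 0], 1], [[0, 0, 0], [0, 0, 0], 1], [[0, 0, 0], [0, 0, 0], 1]]'

```text
time_s: 15.35
position: [555.3, -150.3, 126.5]
tcp_rot: [0.012, 0.707, 0.707, -0.01]
contact_force: [-2.9, 1.6, 6.2]
grip_width: 23.6
finger_force: 25.0
```

Request:
drive_tool --increments '[[[0, 0, 0], [0, 0, 0], 0.6], [[0, 0, 0], [0, 0, 0], 0.4], [[0, 0, 0], [0, 0, 0], 0.4], [[0, 0, 0], [0, 0, 0], 0.4], [[0, 0, 0.4], [0, 0, 0], 0.4], [[0, 0, 0.8], [0, 0, 0], 0.4], [[0, 0, 1], [0.02, 0, 0], 0.4], [[0, 0.2, 0.8], [0, 0, 0], 0.4]]'

```text
time_s: 16.35
position: [555.5, -141.1, 279.5]
tcp_rot: [0.002, 0.708, 0.706, 0.001]
contact_force: [0.3, -0.6, 0.0]
grip_width: 56.6
finger_force: 0.0
```

Request:
drive_tool --increments '[[[-0.1, 0.9, 0.1], [0, 0, 0], 0.4], [[-0.1, 0.9, 0], [0, 0, 0], 0.4], [[-0.1, 0.7, 0], [0, 0, 0], 0.4], [[0, 0, 0], [0, 0, 0], 0.4], [[0, 0, 0], [0, 0, 0], 0.4], [[0, 0, 0], [0, 0, 0], 0.4], [[0, 0, 0], [0, 0, 0], 0.4], [[0, 0, 0], [0, 0, 0], 0.4]]'

```text
time_s: 17.35
position: [540.1, -15.8, 280.4]
tcp_rot: [0.001, 0.708, 0.707, 0.001]
contact_force: [-0.4, -0.5, -0.3]
grip_width: 56.6
finger_force: 0.0
```

Run:
```python
from h import *
s=readout.get_state();q=s['tcp_rot'];r=R.from_quat([q[1],q[2],q[3],q[0]]);print(s['time_s'],np.round(s['position'],1),np.round(r.as_matrix(),3))
ims=[save(c,c[0]+'4.png') for c in ['scene','top','wrist']]
for q,z in[('foot_grip',107),('level_mid',139),('bubble_mid',160),('lid_top',117)]:
  for c in['scene','top','wrist']: print(q,c,[(np.round(x['uv'],1),round(x['conf'],2),np.round(atz(c,x['uv'],z),1)) for x in models.place_of(q,c)[:2]])
a=cv2.imread('pics/t4.png')[180:320,230:450];b=cv2.imread('pics/w4.png')
cv2.imwrite('pics/c4.png',np.vstack([cv2.resize(b,(480,360)),cv2.resize(a,(480,230))]))
```

```text
17.35 [540.1 -15.8 280.4] [[ 0.001  1.     0.002]
 [ 1.    -0.001  0.   ]
 [ 0.     0.002 -1.   ]]
foot_grip scene [(array([349.7, 202.5]), 0.88, array([527.8,  32.2, 107. ]))]
foot_grip top [(array([277.7, 257.5]), 0.56, array([521.2,  35.2, 107. ]))]
foot_grip wrist [(array([294. , 156.3]), 0.91, array([521.5,  40. , 107. ]))]
level_mid scene [(array([267.3, 225.3]), 0.81, array([ 560.6, -154. ,  139. ]))]
level_mid top [(array([360.8, 243.3]), 0.7, array([ 555.5, -149.3,  139. ])), (array([361.9, 289.2]), 0.2, array([ 454.9, -153.7,  139. ]))]
level_mid wrist []
bubble_mid scene [(array([260.5, 215.1]), 0.49, array([ 552.5, -162.6,  160. ]))]
bubble_mid top [(array([365.9, 241.8]), 0.47, array([ 556.8, -158.4,  160. ]))]
bubble_mid wrist [(array([331.3, 395.2]), 0.63, array([ 553.3, -159.1,  160. ]))]
lid_top scene [(array([260.2, 216. ]), 0.72, array([ 503.9, -148.7,  117. ])), (array([270.5, 234.6]), 0.69, array([ 563.1, -150.1,  117. ]))]
lid_top top [(array([362.4, 244.7]), 0.64, array([ 554.7, -154.8,  117. ])), (array([358.4, 251.2]), 0.22, array([ 539.8, -146.1,  117. ]))]
lid_top wrist []
```

View pics/c4.png

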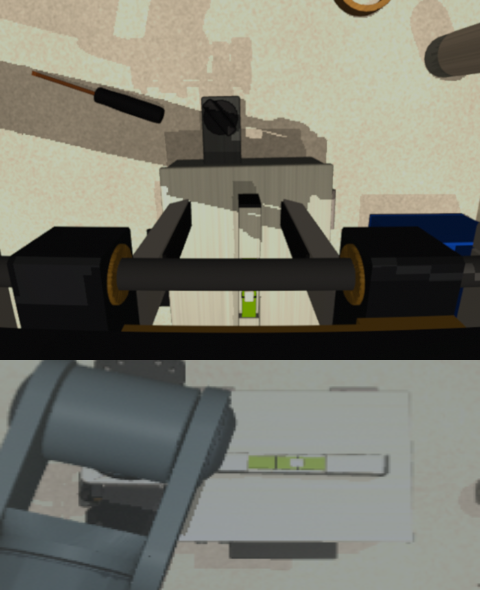

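The level sits on the lid. The bubble is about 9 mm to the −y side, which is the high side. Next I need the direction of the foot's bar.

Run:
```python
from h import *
b=cv2.imread('pics/w4.png')[110:210,240:350];b=cv2.convertScaleAbs(b,alpha=2.5,beta=20)
cv2.imwrite('pics/c5.png',cv2.resize(b,(660,600),interpolation=cv2.INTER_CUBIC))
```

```text
(no output)
```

View pics/c5.png

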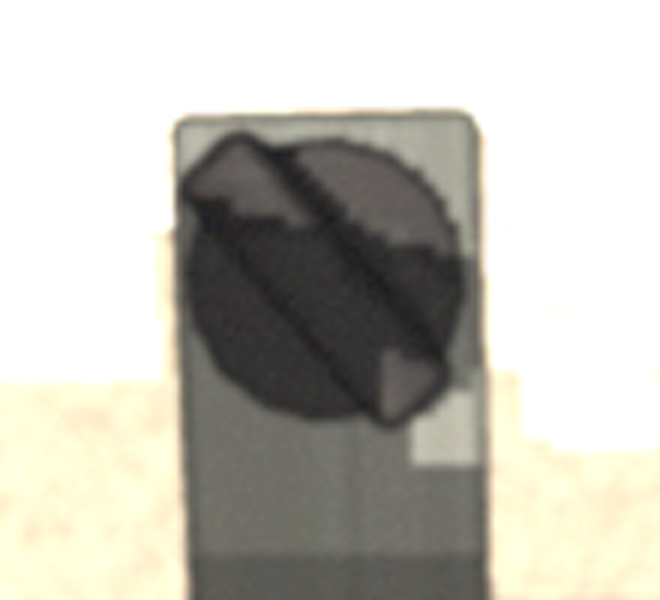

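Run:
```python
from h import *
for z in(113,120):
  A=atz('wrist',(275.3,137),z);B=atz('wrist',(309.2,176.2),z);print(A,B,(A+B)/2,np.degrees(np.arctan2(*(A-B)[1::-1])),np.linalg.norm(A-B))
  print([atz('wrist',u,z-30) for u in((240+188/6,110+280/6),(240+463/6,110+270/6))])
```

```text
[506.1627225   56.31805803 113.        ] [534.70202988  23.23876423 113.        ] [520.43237619  39.77841113 113.        ] 130.78612811593123 43.68903458829009
[array([499.29810634,  38.96596313,  83.        ]), array([541.85036187,  40.37170806,  83.        ])]
[506.81461041  56.21229305 120.        ] [534.77751954  23.80109    120.        ] [520.79606498  40.00669152 120.        ] 130.7861281159313 42.806662688259934
[array([500.02566144,  39.19115988,  90.        ]), array([541.78696652,  40.57077518,  90.        ])]
```

Request:
drive_tool --increments '[[[-0.1, 0.35, -0.2], [0, 0, 0.0907], 0.4], [[-0.1, 0.35, -0.3], [0, 0, 0.0907], 0.4], [[-0.1, 0.3, -0.3], [0, 0, 0.0907], 0.4], [[-0.09, 0.1, -0.6], [0, 0, 0.0907], 0.4], [[0, 0, -0.8], [0, 0, 0.0907], 0.4], [[0, 0, -0.8], [0, 0, 0], 0.4], [[0, 0, -0.5], [0, 0, 0], 0.4], [[0, 0, 0], [0, 0, 0], 0.4]]'

```text
time_s: 19.1
position: [518.8, 40.0, 103.5]
tcp_rot: [-0.002, 0.416, 0.909, 0.0]
contact_force: [-1.0, 0.3, 0.6]
grip_width: 56.5
finger_force: 0.0
```

Run:
```python
from h import *
s=readout.get_state();print(s['time_s'],np.round(s['position'],1),np.round(s['contact_force'],1))
save('wrist','w6.png');save('scene','s6.png')
a=cv2.imread('pics/s6.png')[150:260,280:420]
cv2.imwrite('pics/c6.png',np.hstack([cv2.resize(cv2.imread('pics/w6.png'),(420,320)),cv2.resize(cv2.convertScaleAbs(a,alpha=1.8),(380,320))]))
```

```text
19.1 [518.8  40.  103.5] [-1.   0.3  0.6]
```

View pics/c6.png

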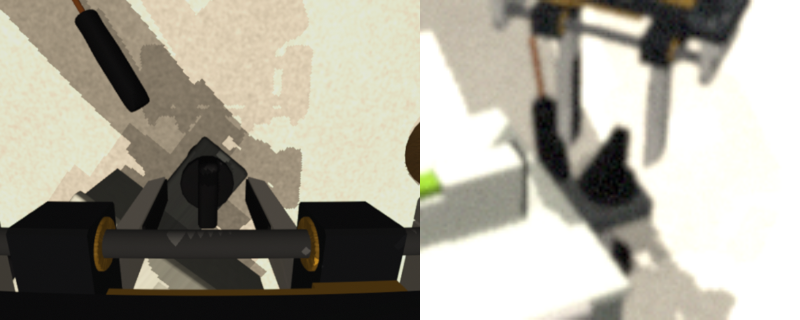

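The bar lies between the open fingers, centred and parallel to the pads. I'll lower and grip.

Request:
drive_tool --increments '[[[0.02, 0, -0.14], [0, 0, 0], 0.4], [[0, 0, -0.1], [0, 0, 0], 0.7], [[0, 0, 0], [0, 0, 0], 1], [[0, 0, 0], [0, 0, 0], 1], [[0, 0, 0], [0, 0, 0], 1], [[0, 0, 0], [0, 0, 0], 1], [[0, 0, 0], [0, 0, 0], 1], [[0, 0, 0], [0, 0, 0], 1]]' --grip_force 40

```text
time_s: 20.2
position: [521.2, 39.4, 93.4]
tcp_rot: [0.0, 0.416, 0.909, 0.001]
contact_force: [-1.7, -2.4, 1.3]
grip_width: 13.7
finger_force: 39.9
```

Request:
drive_tool --increments '[[[0, -0.005, 0.02], [0.002, 0, -0.064], 1], [[0, -0.005, 0.02], [0.002, 0, -0.064], 1], [[0, -0.005, 0.02], [0.002, 0, -0.064], 1], [[0, -0.005, 0.02], [0.002, 0, -0.064], 1], [[0, -0.005, 0.02], [0.002, 0, -0.064], 1], [[0, -0.005, 0.02], [0.002, 0, -0.064], 1], [[0, 0, 0], [0, 0, 0], 1], [[0, 0, 0], [0, 0, 0], 1]]'

```text
time_s: 21.2
position: [521.8, 38.1, 99.6]
tcp_rot: [-0.003, 0.667, 0.745, 0.009]
contact_force: [-0.7, -3.8, 1.8]
grip_width: 13.5
finger_force: 39.9
```

Request:
drive_tool --increments '[[[0, 0, 0], [0, 0, 0], 1], [[0, 0, 0], [0, 0, 0], 1], [[0, 0, 0], [0, 0, 0], 1], [[0, 0, 0], [0, 0, 0], 1], [[0, 0, 0], [0, 0, 0], 1], [[0, 0, 0], [0, 0, 0], 1], [[0, 0, 0], [0, 0, 0], 1], [[0, 0, 0], [0, 0, 0], 1]]'

```text
time_s: 22.2
position: [521.6, 38.1, 99.5]
tcp_rot: [-0.003, 0.668, 0.744, 0.009]
contact_force: [0.4, -4.1, 1.5]
grip_width: 13.9
finger_force: 39.9
```

```bash
cat > b.py <<'E'
from h import *
import sys
s=readout.get_state();q=s['tcp_rot'];print(s['time_s'],np.round(s['position'],1),np.round(s['contact_force'],1),'yaw',2*np.degrees(np.arctan2(q[2],q[1])))
for c in ['top','scene']:
  save(c,c[0]+sys.argv[1]+'.png')
  for m in('bubble_mid','level_mid'): print(c,m,[(np.round(x['uv'],1),round(x['conf'],2),np.round(atz(c,x['uv'],162 if m[0]=='b' else 142),1)) for x in models.place_of(m,c)[:1]])
r=cv2.imread('pics/t%s.png'%sys.argv[1])[228:258,325:395]
cv2.imwrite('pics/r%s.png'%sys.argv[1],cv2.resize(r,(700,300),interpolation=cv2.INTER_CUBIC))
E
python3 b.py 7
python3 - <<'E'
import cv2,numpy as np
a=cv2.imread('pics/s7.png')[180:250,225:325]
o=np.vstack([cv2.imread('pics/r7.png'),cv2.resize(a,(700,300))[:290]]);cv2.imwrite('pics/c7.png',o)
E
```

```text
22.2 [521.6  38.1  99.5] [ 0.4 -4.1  1.5] yaw 96.23013681725001
top bubble_mid [(array([365.9, 242.5]), 0.54, array([ 555. , -158.2,  162. ]))]
top level_mid [(array([363.6, 245.6]), 0.62, array([ 550.2, -155.3,  142. ]))]
scene bubble_mid [(array([262.2, 212.7]), 0.47, array([ 549.8, -158.1,  162. ]))]
scene level_mid [(array([268. , 222.2]), 0.87, array([ 556.3, -150.8,  142. ]))]
```

View pics/c7.png

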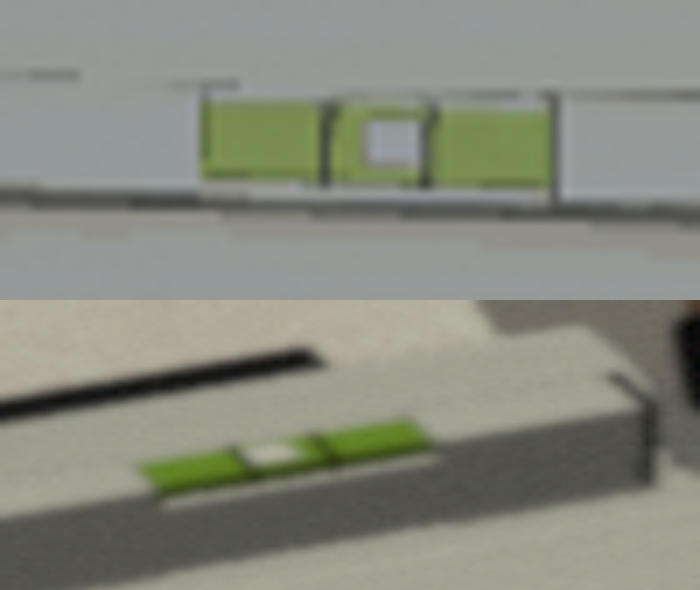

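The bubble is now between the lines but about 3 mm towards −y: bubble centre at crop column 393, lines at 327 and 428. I'll turn about 0.24 rad more.

Request:
drive_tool --increments '[[[0, -0.005, 0.016], [0.002, 0, -0.052], 1], [[0, -0.005, 0.016], [0.002, 0, -0.052], 1], [[0, -0.005, 0.016], [0.002, 0, -0.052], 1], [[0, 0, 0], [0, 0, 0], 1], [[0, 0, 0], [0, 0, 0], 1], [[0, 0, 0], [0, 0, 0], 1], [[0, 0, 0], [0, 0, 0], 1], [[0, 0, 0], [0, 0, 0], 1]]'

```text
time_s: 23.5
position: [521.8, 37.4, 102.0]
tcp_rot: [-0.005, 0.753, 0.658, 0.013]
contact_force: [0.8, -4.6, 2.0]
grip_width: 13.5
finger_force: 39.9
```

Request:
drive_tool --increments '[[[0, 0, 0], [0, 0, 0], 1], [[0, 0, 0], [0, 0, 0], 1], [[0, 0, 0], [0, 0, 0], 1], [[0, 0, 0], [0, 0, 0], 1], [[0, 0, 0], [0, 0, 0], 1], [[0, 0, 0], [0, 0, 0], 1], [[0, 0, 0], [0, 0, 0], 1], [[0, 0, 0], [0, 0, 0], 1]]'

```text
time_s: 24.5
position: [521.8, 37.4, 102.0]
tcp_rot: [-0.005, 0.753, 0.658, 0.013]
contact_force: [0.8, -5.8, 2.3]
grip_width: 13.3
finger_force: 39.9
```

```bash
cat >> b.py <<'E'
def bub(f):
  im=cv2.imread(f).astype(float); row=im[240:244,325:395].mean(0)   # BGR
  g=row[:,1]-row[:,0]; lum=row.mean(1)
  w=np.where(g>25)[0]; L,Rr=w[0],w[-1]+1; ex=(L+Rr)/2
  gr=np.percentile(g[L:Rr],75); c=np.arange(L,Rr)+.5
  wt=np.clip((lum[L:Rr]-np.median(lum[L:Rr]))/30,0,1)*np.clip(1-g[L:Rr]/gr,0,1)
  print(f,'vial',L,Rr,'bubble off px',round((c*wt).sum()/wt.sum()-ex,2),'mm(-y +)',round(((c*wt).sum()/wt.sum()-ex)*76/(Rr-L),2))
bub('pics/t7.png'); bub('pics/t%s.png'%sys.argv[1])
E
python3 b.py 8;  python3 - <<'E'
import cv2,numpy as np
a=cv2.imread('pics/s8.png')[180:250,225:325]
o=np.vstack([cv2.imread('pics/r8.png'),cv2.resize(a,(700,300))[:290]]);cv2.imwrite('pics/c8.png',o)
E
```

```text
24.5 [521.8  37.4 102. ] [ 0.8 -5.8  2.3] yaw 82.24139822718155
top bubble_mid [(array([363.9, 241.4]), 0.55, array([ 557.3, -153.9,  162. ]))]
top level_mid [(array([361.1, 243.4]), 0.87, array([ 554.9, -149.7,  142. ]))]
scene bubble_mid [(array([265.3, 222.4]), 0.69, array([ 577.8, -162.7,  162. ]))]
scene level_mid [(array([267.9, 225. ]), 0.64, array([ 563.7, -153.8,  142. ]))]
pics/t7.png vial 20 55 bubble off px 1.83 mm(-y +) 3.98
pics/t8.png vial 21 56 bubble off px 0.28 mm(-y +) 0.61
```

View pics/c8.png

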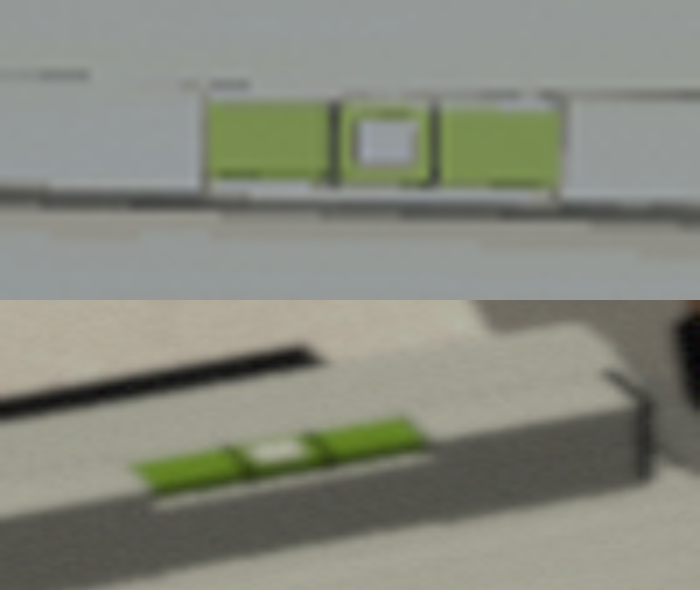

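The bubble is centred: centre at crop column 386, midway between the lines at 333 and 434. I'll release the foot, rise and go above the level.

Request:
drive_tool --increments '[[[0, 0, 0], [0, 0, 0], 0.6], [[0, 0, 0], [0, 0, 0], 0.4], [[0, 0, 0], [0, 0, 0], 0.4], [[0, 0, 0], [0, 0, 0], 0.4], [[0, 0, 0.5], [0, 0, 0], 0.4], [[0, 0, 1], [0, 0, 0], 0.4], [[0, 0, 1], [0, 0, 0], 0.4], [[0, 0, 0.6], [-0.018, 0, 0], 0.4]]'

```text
time_s: 25.8
position: [522.3, 37.2, 259.9]
tcp_rot: [0.007, 0.754, 0.657, 0.005]
contact_force: [0.5, 0.4, -0.3]
grip_width: 56.5
finger_force: 0.0
```

Request:
drive_tool --increments '[[[0.08, -0.5, 0], [0, 0, -0.1], 0], [[0.08, -0.5, 0], [0, 0, -0.1], 0], [[0.08, -0.5, 0], [0, 0, -0.1], 0], [[0.08, -0.5, 0], [0, 0, -0.1], 0], [[0.08, -0.5, 0], [0, 0, -0.1], 0], [[0.08, -0.5, 0], [0, 0, -0.1], 0], [[0.08, -0.5, 0], [0, 0, -0.1], 0], [[0.1, -0.3, 0], [0, 0, -0.1], 0]]'

```text
time_s: 26.8
position: [554.5, -153.5, 256.7]
tcp_rot: [0.006, 0.996, 0.086, -0.0]
contact_force: [-0.1, -0.2, -0.3]
grip_width: 94.3
finger_force: 0.0
```

Request:
drive_tool --increments '[[[0, 0, -0.2], [0, 0, -0.1], 0], [[0, 0, -0.6], [0, 0, -0.013], 0], [[0, 0, -0.4], [0, 0, 0], 0], [[0, 0, 0], [0, 0, 0], 0], [[0, 0, 0], [0, 0, 0], 0], [[0, 0, 0], [0, 0, 0], 0], [[0, 0, 0], [0, 0, 0], 0], [[0, 0, 0], [0, 0, 0], 0]]'

```text
time_s: 27.8
position: [554.7, -152.6, 197.3]
tcp_rot: [0.007, 1.0, 0.0, -0.0]
contact_force: [1.0, 0.7, -0.4]
grip_width: 94.0
finger_force: 0.0
```

```bash
python3 b.py 9
python3 - <<'E'
from h import *
s=readout.get_state();q=s['tcp_rot'];r=R.from_quat([q[1],q[2],q[3],q[0]]);print(np.round(r.as_matrix(),3),s['grip_width'],np.round(s['joints'],2))
save('wrist','w9.png')
a=cv2.imread('pics/s9.png')[130:300,190:380]
cv2.imwrite('pics/c9.png',np.hstack([cv2.resize(a,(400,350)),cv2.resize(cv2.imread('pics/w9.png'),(400,350))]))
E
```

```text
27.8 [ 554.7 -152.6  197.3] [ 1.   0.7 -0.4] yaw 0.026505434657893057
top bubble_mid []
top level_mid []
scene bubble_mid [(array([261.4, 215.4]), 0.59, array([ 556.4, -162.1,  162. ]))]
scene level_mid [(array([265.8, 226. ]), 0.8, array([ 564.7, -158.2,  142. ]))]
pics/t7.png vial 20 55 bubble off px 1.83 mm(-y +) 3.98
[[ 1.     0.    -0.002]
 [ 0.    -1.    -0.013]
 [-0.002  0.013 -1.   ]] 94.06820117339402 [-0.46  0.08  1.76 -0.01  1.3   1.11]Traceback (most recent call last):
  File "b.py", line 16, in <module>
    bub('pics/t7.png'); bub('pics/t%s.png'%sys.argv[1])
                        ~~~^^^^^^^^^^^^^^^^^^^^^^^^^^^^
  File "b.py", line 12, in bub
    w=np.where(g>25)[0]; L,Rr=w[0],w[-1]+1; ex=(L+Rr)/2
                              ~^^^
IndexError: index 0 is out of bounds for axis 0 with size 0
```

View pics/c9.png

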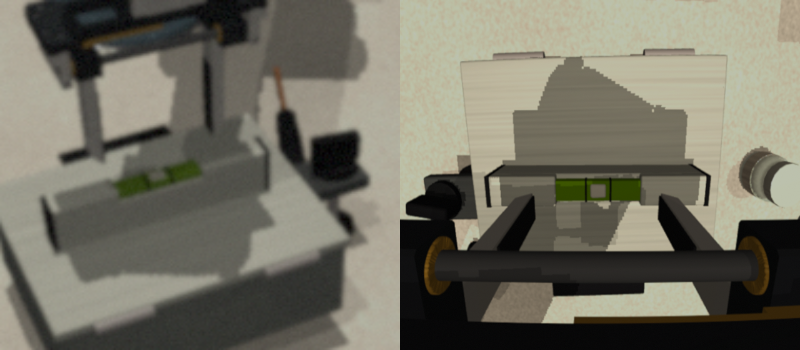

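The gripper is above the level with the fingers over both end parts, and the bubble is still centred: column 598 between the lines at 586 and 611. I'll lower it slowly.

Request:
drive_tool --increments '[[[0, 0, -0.3], [0.008, 0, 0], 0], [[0, 0, -0.2], [0, 0, 0], 0], [[0, 0, -0.06], [0, 0, 0], 0], [[0, 0, -0.04], [0, 0, 0], 0], [[0, 0, -0.02], [0, 0, 0], 0], [[0, 0, 0], [0, 0, 0], 0], [[0, 0, 0], [0, 0, 0], 0], [[0, 0, 0], [0, 0, 0], 0]]'

```text
time_s: 29.15
position: [554.6, -152.5, 166.1]
tcp_rot: [0.0, 1.0, 0.0, -0.001]
contact_force: [-1.0, 0.5, -0.0]
grip_width: 93.8
finger_force: 0.0
```

Request:
drive_tool --increments '[[[0, 0, -0.02], [0, 0, 0], 0], [[0, 0, 0], [0, 0, 0], 0], [[0, 0, -0.02], [0, 0, 0], 0], [[0, 0, 0], [0, 0, 0], 0], [[0, 0, -0.01], [0, 0, 0], 0], [[0, 0, 0], [0, 0, 0], 0], [[0, 0, 0], [0, 0, 0], 0], [[0, 0, 0], [0, 0, 0], 0]]'

```text
time_s: 30.15
position: [554.7, -152.5, 164.0]
tcp_rot: [0.0, 1.0, 0.0, -0.0]
contact_force: [-1.8, 1.0, 5.8]
grip_width: 94.1
finger_force: 2.7
```

Request:
drive_tool --increments '[[[0, 0, -0.01], [0, 0, 0], 0], [[0, 0, 0], [0, 0, 0], 0], [[0, 0, -0.01], [0, 0, 0], 0], [[0, 0, 0], [0, 0, 0], 0], [[0, 0, -0.01], [0, 0, 0], 0], [[0, 0, 0], [0, 0, 0], 0], [[0, 0, 0], [0, 0, 0], 0], [[0, 0, 0], [0, 0, 0], 0]]'

```text
time_s: 31.15
position: [555.1, -152.4, 163.9]
tcp_rot: [0.0, 1.0, 0.0, -0.0]
contact_force: [-4.1, 2.5, 11.7]
grip_width: 94.0
finger_force: 5.6
```

Request:
drive_tool --increments '[[[0, 0, -0.01], [0, 0, 0], 0], [[0, 0, 0], [0, 0, 0], 0], [[0, 0, -0.01], [0, 0, 0], 0], [[0, 0, 0], [0, 0, 0], 0], [[0, 0, -0.01], [0, 0, 0], 0], [[0, 0, -0.01], [0, 0, 0], 0], [[0, 0, 0], [0, 0, 0], 0], [[0, 0, 0], [0, 0, 0], 0]]'

```text
time_s: 32.15
position: [555.6, -152.4, 163.7]
tcp_rot: [0.001, 1.0, 0.0, 0.0]
contact_force: [-6.5, 5.9, 19.8]
grip_width: 93.6
finger_force: 9.4
```

Run:
```python
from h import *
s=readout.get_state();print(np.round(s['contact_force'],1))
save('wrist','w10.png');save('scene','s10.png')
for c in('wrist','scene'):
  for m in('bubble_mid','level_mid'): print(c,m,[(np.round(x['uv'],1),round(x['conf'],2),np.round(atz(c,x['uv'],162 if m[0]=='b' else 142),1)) for x in models.place_of(m,c)[:1]])
cv2.imwrite('pics/c10.png',np.vstack([cv2.resize(cv2.imread('pics/w10.png'),(480,360)),cv2.resize(cv2.imread('pics/s10.png')[180:250,215:325],(480,235))]))
```

```text
[-6.5  5.9 19.8]
wrist bubble_mid [(array([318.7, 279.3]), 0.66, array([ 556.3, -153.5,  162. ]))]
wrist level_mid [(array([319.1, 269.6]), 0.56, array([ 554.7, -154. ,  142. ]))]
scene bubble_mid [(array([290.3, 266.7]), 0.56, array([ 699.8, -165.3,  162. ]))]
scene level_mid [(array([266.8, 224.3]), 0.71, array([ 561. , -154.9,  142. ]))]
```

View pics/c10.png

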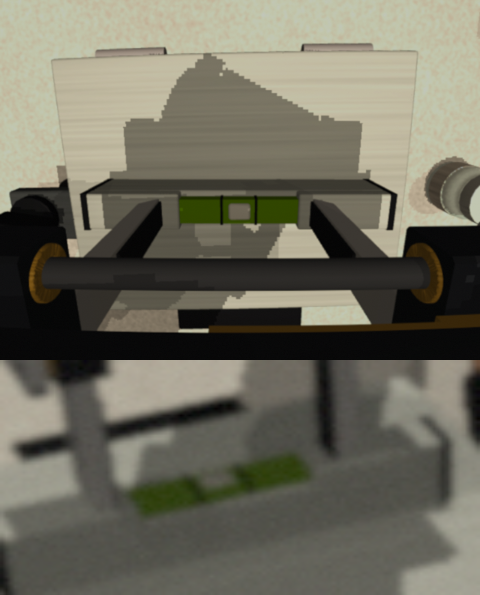

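The bubble is centred (column 239 between the lines at 221 and 256) while the level is held pressed with about 20 N, so I'm handing in.

```bash
python3 -c "
from bench import workorder
print(workorder.sign_off())"
```

```text
the job is handed in; nothing more can be done
None
```

The job is handed in: lid shut, level laid across its middle, foot turned about 0.85 rad until the bubble was centred, and the level held pressed with about 20 N at sign-off (about 32 s used); the verdict isn't shown.

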